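Roll a measuring tube into the code-reading bay

TASK

Roll the capped steel tube across the rubber mat with your fingertips on its top, moving it along under control, until it lies still and wholly inside the yellow taped outline in front of the code reader, then take the hand away. Roll it, do not drag it or shove it from low down, and do not pick it up or tip it. Leave the blue flange, the round cover and the screwdriver where they are.

Things in the scene. Friction and masses are not known exactly. Their poses are not given: they have to be found in the camera images.
- tube_center (a point): Centre of the bright steel tube lying on its side on the mat, on its axis, half-way along. Diameter 88.9 mm; 150 mm long, 162 mm over the closed blue end caps (81 mm in diameter). Mass about 0.7 kg. Its axis is 48.5 mm and its top line 92.9 mm above the bench. It rolls freely, square to its axis, without slipping on the mat; the mat's rolling resistance soon stops it when let go.
- tube: The same tube: origin at its centre, x along its axis (the +x cap, with a round white label, faces the code reader), z towards the white paint-pen line along the tube's outside. The line starts on top and turns with the tube. The tube starts left or right of the taped outline, its axis within 3 degrees of parallel to the outline's long sides.
- tube_end_a (a point): Centre of the tube's steel end at its -x end, on the axis, 75 mm from the tube's centre.
- tube_end_b (a point): Centre of the tube's steel end at its +x end, on the axis, 75 mm from the tube's centre.
- station: Fixed black rubber mat, 580 mm in y, from x = -145 to 255 mm, 4 mm thick, with taped outline and code reader. Origin under the middle of the outline, on the bench; x along the outline's long sides to the code reader, y the way the tube rolls. The yellow tape is flat, 24 mm wide; inside it 212 (x) x 126 (y) mm. The code reader, 102 mm above the bench, stands at x = 180 to 255 mm, y = -40 to 40 mm.
- bay (a point): Middle of the taped outline, on the mat's top, 4 mm above the bench. Centred here, the tube has about 18 mm to spare on either side and 25 mm at each end.
- flange: Bystander: blue flange, 95 mm in diameter, 16 mm high, lying flat on the mat on the other side of the outline from the tube. Origin under its centre.
- cover: Bystander: dark round housing cover, 83 mm over its grip ribs, 26 mm high, lying flat near a far corner of the mat. Origin under its centre.
- driver: Bystander: screwdriver lying across the far edge of the mat; about 200 mm long. Origin under it, x along it towards the tip.
Not all that is in view belongs to the job. Of the things like the tube, leave any that is turquoise; of the rest the larger one is meant.

How it is judged:
By the outcome, as a careful person would: the job done as asked, in the order asked, and still so for the second after the job is handed in, with the robot touching nothing.
It also fails if it takes over 58 s, if anything falls off the work surface, if the arm or the gripper's body presses on something with over 40 N, if the wrist force passes 120 N, or if a joint passes its speed limit or range.

ROBOT

A 7-joint arm with a two-finger parallel gripper is mounted at the origin on the work surface. World frame = base frame: x ahead of the robot, y to its left, z up, the work surface at z = 0. Lengths are in m, angles in rad, forces in N, time in s.
With the tool pointing down it reaches from about 0.35 to 0.9 m from the base axis. Payload 7.2 kg.
Tool frame: the origin (TCP) lies where the fingers leave the gripper's body, on its centre line; the fingertips stand 80 mm ahead of it and the grasp point (between the pads) lies 61 mm ahead of it; z points along the fingers, y is the direction in which the jaws open and shut (so a half turn about z gives the same grasp; the last joint's range is limited). The gripper opens to 88 mm and grips with 3 to 60 N. Pads are 20 mm wide; open, the fingers measure 115 mm over their backs; the gripper's body (75 mm by 178 mm) begins 61 mm behind the grasp point.
Start: joints at [1.12, 0.411, -0.013, 1.596, 0.006, 1.134, -0.082], TCP at [0.233, -0.58, 0.303] pointing down, gripper open.
Joint ranges: [-2.95, 2.95], [-0.29, 1.99], [-1.47, 1.44], [0.14, 2.54], [-1.03, 4.17], [0.13, 1.85], [-2.86, 2.86]. Speed limits (rad/s): [2.39, 2.39, 3.01, 3.01, 3.14, 3.14, 3.14].

INTERFACE

Orientations are given as a unit quaternion [x, y, z, w].
In Python, from rig import manip gives the robot as it stands. The module is installed in compiled form; this text tells all that it offers.
- The arm moves only by the tool move_arm, never from a script. Its argument "deltas" is a list of rows, each an object with "jaw": the finger opening in mm, from 0 to 87.8; "linear": the shift along the tool's x, y, z in mm, a list of three; "roll": the turn about the tool's z in rad. In form: [{"jaw": jaw, "linear": [x, y, z], "roll": roll}, ...]. A call has exactly 10 rows; each row is the pose to reach, as a shift and turn from the pose commanded when the call began, along the tool's axes at that moment; what a row does not reach only later rows make up. A row lasts 1/12 s, in which the tool goes at most 41.7 mm and 7.16 degrees, less where a joint would pass 70% of its speed; a pose out of reach is approached as far as the arm can. A call with a gripper value outside its range is refused whole. The fingers move at their own pace and stop on an object; the grip force is fixed at half the most. Time passes only in rows, so rows that repeat a pose let the fingers close, or fill a call up. It gives the time, the measured TCP pose, the force and the opening at its end, in the units of the state.
- manip.get_state(): the state, without advancing time (a new reading comes with each control period).
- manip.get_image(name): name is "scene" or "top" or "wrist"; returns the picture (420x560x3 uint8, red, green, blue); there is no depth.
- manip.calibration(name): a dict with "intrinsics" (3x3 intrinsics, pixels), "k1" (the pictures are not rectified: a ray, as slopes to the right and down, at radius r is drawn at 1 + k1 r^2 times it, then the intrinsics apply), "pose" (4x4, takes a point from camera to world coordinates). Camera axes: x right, y up, looking along -z (the intrinsics and any distortion apply to the point x, -y, -z); pixel columns grow to the right and rows downward; lengths in m; the calibration is good to about 2 mm. A picture is of the moment at which its call begins: read the wrist's pose just before it. calibration takes no time and is no camera call; for the wrist camera it gives the pose at the moment of the call.
- manip.hand_in(): hands the job in, once; it reports no verdict.
The state is a dict: "clock": time; "joint_positions": joint angles; "joint_vel": joint speeds; "effort": joint torques, N m; "tool_pos": TCP position; "ee_rot": TCP orientation; "contact_force": force on the tool from outside, world axes, zero at the start; "moment": the same for the moment, N m; "finger_gap": finger opening in m.
Only numpy, scipy, OpenCV 4.12 (cv2) and the standard library are available. Lean on these libraries where they do the work, as an engineer would, in place of code of your own. Each camera call takes 0.05 s, during which the arm holds its last target.

## Working session

There is one attempt and no reset: what is moved stays moved. The work goes in short steps, Python scripts to look and compute and a tool call to move; the robot and the scene stay as the last step left them, time stands still between calls to the robot, and variables do not carry over. Pictures are saved under pics/ and viewed, and the job is handed in when it is done.

Besides the shell and the picture viewer there is one more tool, called after ">>>" in YAML: its name, and indented under it one key for each argument. move_arm: Moves the arm, as the interface text tells. Its arguments: {"type":"object","properties":{"deltas":{"type":"array"}},"required":["deltas"]}

```bash
mkdir -p pics; python3 - <<'E'
from rig import manip
import cv2
print(manip.get_state())
for n in ("scene","top","wrist"):
    im=manip.get_image(n); cv2.imwrite(f"pics/{n}0.png",im[:,:,::-1])
    c=manip.calibration(n); print(n,c)
E
```

```text
{'clock': 0.0, 'joint_positions': array([ 1.11981359,  0.41188492, -0.01274853,  1.59701169,  0.00558795,
        1.13428649, -0.08220016]), 'joint_vel': array([ 0.00126583,  0.00045788,  0.000853  ,  0.00017065,  0.00131127,
       -0.00067624, -0.00085721]), 'effort': array([-9.92177434e-06, -5.87964356e+01,  6.41209222e-01, -2.91082925e+01,
       -5.40527457e-02,  1.82206405e-02,  1.70277094e-04]), 'tool_pos': array([ 0.23329587, -0.57943398,  0.30183135]), 'ee_rot': array([ 9.81735205e-01,  1.90250841e-01, -1.89187744e-04, -7.54199263e-04]), 'contact_force': array([ 0.4703507 ,  0.07028161, -0.34092493]), 'moment': array([-0.01625671,  0.03343608,  0.01132273]), 'finger_gap': 0.08780492322344989}
scene {'intrinsics': array([[388.90143186,   0.        , 279.65221879],
       [  0.        , 388.90143186, 211.93896305],
       [  0.        ,   0.        ,   1.        ]]), 'k1': -0.09105827023104128, 'pose': array([[ 0.59807283, -0.44895913,  0.66388597,  1.20297245],
       [ 0.80137045,  0.34605392, -0.48790582, -0.36036746],
       [-0.01069057,  0.82382182,  0.56674803,  0.60332
[... 378 characters left out ...]
5600e-01, -3.45911526e-03, -2.08993810e-02,
         8.26615527e-02],
       [-2.11836821e-02,  1.61629072e-01,  9.86624191e-01,
         1.06254371e+00],
       [ 0.00000000e+00,  0.00000000e+00,  0.00000000e+00,
         1.00000000e+00]])}
wrist {'intrinsics': array([[299.5847913 ,   0.        , 281.4300733 ],
       [  0.        , 299.5847913 , 212.00024656],
       [  0.        ,   0.        ,   1.        ]]), 'k1': -0.008697359924640954, 'pose': array([[ 0.37251563,  0.89242953,  0.25456166,  0.30200885],
       [-0.92802515,  0.35857943,  0.10094608, -0.55103577],
       [-0.00119331, -0.27384362,  0.96177349,  0.38435989],
       [ 0.        ,  0.        ,  0.        ,  1.        ]])}
```

View pics/top0.png

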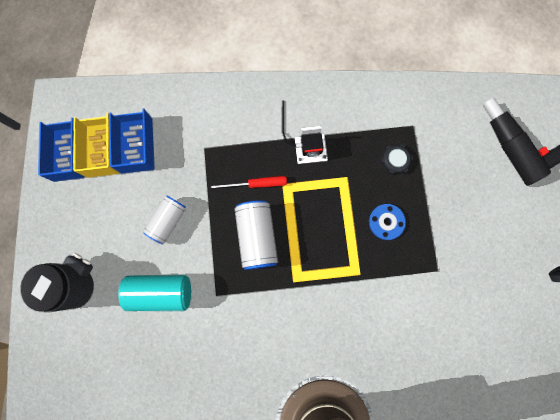

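View pics/scene0.png

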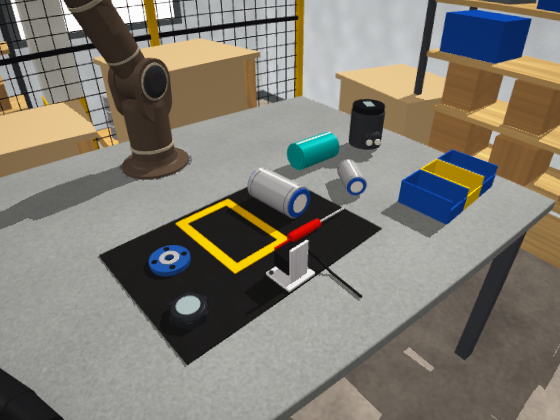

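The top view shows the steel tube at about (256,235), left of the yellow outline (284–360, 178–282). The flange is at (388,222), the cover at (398,158) and the screwdriver at (215–287, 183), close to the tube's far end. The scene view agrees.

```bash
cat > h.py <<'E'
import numpy as np, cv2, json
def rays(c,px):
    K=c["intrinsics"];k=c["k1"];px=np.atleast_2d(np.array(px,float))
    d=cv2.undistortPoints(px.reshape(-1,1,2),K,np.array([k,0,0,0,0.])).reshape(-1,2)
    v=np.c_[d[:,0],-d[:,1],-np.ones(len(d))]
    T=c["pose"]; return T[:3,3], v@T[:3,:3].T
def onplane(c,px,z):
    o,v=rays(c,px); t=(z-o[2])/v[:,2]; return o+v*t[:,None]
def project(c,P):
    T=c["pose"];P=np.atleast_2d(P); q=(P-T[:3,3])@T[:3,:3]
    s=np.c_[q[:,0]/-q[:,2],-q[:,1]/-q[:,2]]; r2=(s**2).sum(1,keepdims=True); s=s*(1+c["k1"]*r2)
    K=c["intrinsics"]; return s*[K[0,0],K[1,1]]+K[:2,2]
E
python3 - <<'E'
from rig import manip
import cv2,numpy as np
from h import *
im=cv2.imread("pics/top0.png"); c=manip.calibration("top")
hsv=cv2.cvtColor(im,cv2.COLOR_BGR2HSV)
m=cv2.inRange(hsv,(20,120,50),(35,255,255)); m[:, :200]=0
cs,h=cv2.findContours(m,cv2.RETR_CCOMP,cv2.CHAIN_APPROX_NONE)
for k,hh in zip(cs,h[0]):
    a=cv2.contourArea(k)
    if a>300:
        p=onplane(c,k.reshape(-1,2),0.004)[:,:2].astype(np.float32)
        r=cv2.minAreaRect(p*1000); print(a,hh[3],r)
cv2.imwrite("pics/topz.png",cv2.resize(im[120:300,195:445],None,fx=3.2,fy=3.2,interpolation=cv2.INTER_CUBIC))
cv2.imwrite("pics/mask.png",cv2.resize(m[120:300,195:445],None,fx=3.2,fy=3.2))
E
```

```text
6583.5 -1 ((495.3827819824219, 4.0906524658203125), (263.6263732910156, 178.64710998535156), 6.062942981719971)
3810.0 0 ((495.7274169921875, 4.003227233886719), (214.38954162597656, 127.59848022460938), 6.247616767883301)
```

View pics/topz.png

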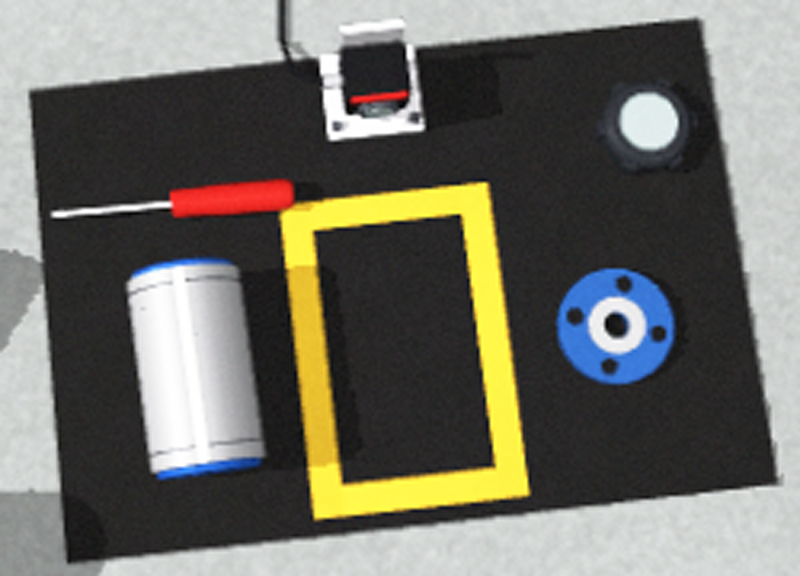

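View pics/mask.png

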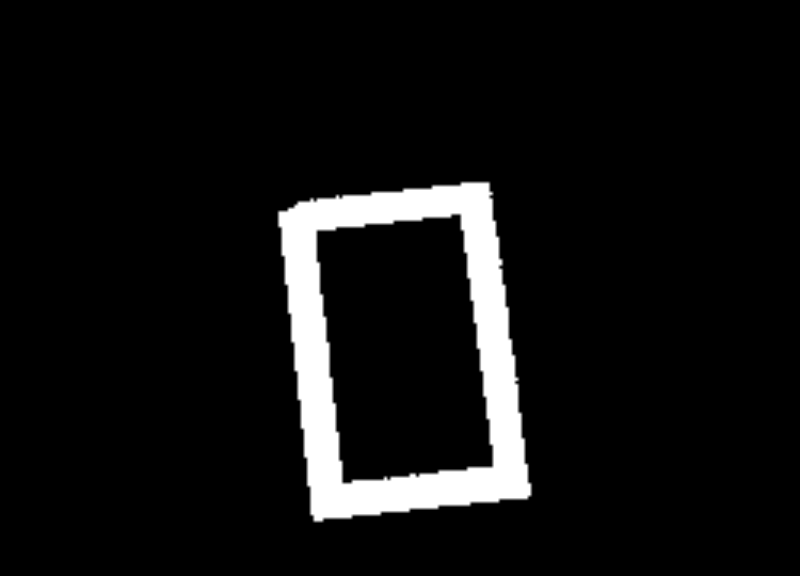

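View pics/wrist0.png

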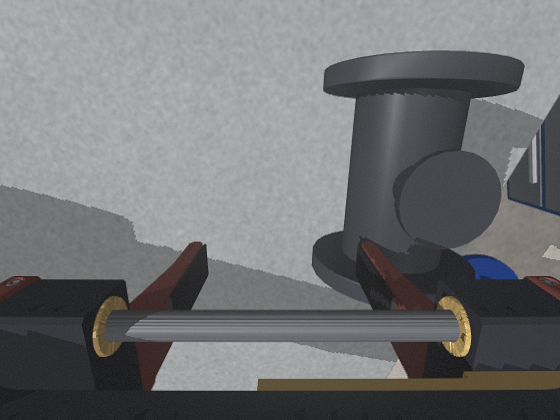

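```bash
cat > tube.py <<'E'
from h import *
B=np.array([.4955,.004]); A=np.radians(6.15)
X=np.array([np.cos(A),np.sin(A)]); Y=np.array([-X[1],X[0]])
def tost(p): d=np.asarray(p)[:2]-B; return np.array([d@X,d@Y])
def measure(im,c,roi,dbg=None):
    # im BGR; roi (x0,y0,x1,y1)
    hsv=cv2.cvtColor(im,cv2.COLOR_BGR2HSV)
    st=cv2.inRange(hsv,(0,0,105),(180,60,255)); z=np.zeros_like(st); x0,y0,x1,y1=roi
    z[y0:y1,x0:x1]=st[y0:y1,x0:x1]
    z=cv2.morphologyEx(z,cv2.MORPH_CLOSE,np.ones((5,5)))
    n,l,s,_=cv2.connectedComponentsWithStats(z); i=1+s[1:,4].argmax(); m=(l==i)
    if dbg: cv2.imwrite(dbg,cv2.resize((m*255).astype(np.uint8)[120:300,195:445],None,fx=3.2,fy=3.2))
    ys=np.where(m.any(1))[0]; r0,r1=ys[0]+8,ys[-1]-8
    L=[];R=[]
    for y in range(r0,r1+1):
        xs=np.where(m[y])[0]; L.append((xs[0]-.5,y)); R.append((xs[-1]+.5,y))
    N=[]
    for E in (L,R):
        o,v=rays(c,E); v/=np.linalg.norm(v,axis=1,keepdims=True)
        n=np.linalg.svd(v)[2][2]; 
        if n[1]<0:n=-n
        N.append(n)
    n=N[0]+N[1]; n/=np.linalg.norm(n)
    half=np.arccos(N[0]@N[1])/2
    # axis: n.(p-o)=0 , z=.0485
    d=-n@o+0
    f=lambda x,z=.0485:(n@o-n[0]*x-n[2]*z)/n[1]
    ang=np.arctan2(f(.6)-f(.4),.2)
    # distance of axis via half angle
    ax=np.array([np.cos(ang),np.sin(ang),0]); p=np.array([.5,f(.5),.0485])-o
    dist=np.linalg.norm(p-ax*(p@ax))
    # ends along centre column
    ends=[]
    for y,sg in ((ys[0],-.5),(ys[-1],.5)):
        xs=np.where(m[y if sg<0 else y])[0]; 
    u=project(c,[[x,f(x,.0485)+0,.0929] for x in (.35,.65)])
    for t in (0,1):pass
    # walk along image of top line
    xs=np.linspace(.35,.65,1501); px=project(c,[[x,f(x),.0929] for x in xs]); pi=np.round(px).astype(int)
    on=np.array([m[q[1],q[0]] for q in pi]); e=xs[on]
    xa,xb=e[0],e[-1]; xc=(xa+xb)/2
    C=np.array([xc,f(xc)])
    print("radius check mm",1000*dist*np.sin(half),"len",1000*(xb-xa)/np.cos(ang),"ends x",xa,xb)
    print("centre",C,"ang deg",np.degrees(ang),"station mm",1000*tost(C),"rel deg",np.degrees(ang-A))
    return C,ang
E
python3 - <<'E'
from rig import manip
from tube import *
im=cv2.imread("pics/top0.png"); c=manip.calibration("top")
measure(im,c,(228,192,282,280),"pics/tm.png")
hsv=cv2.cvtColor(im,cv2.COLOR_BGR2HSV)
for n,lo,hi,z,roi in (("drv",(0,150,80),(8,255,255),.015,(205,170,292,195)),("fl",(100,120,80),(125,255,255),.016,(360,195,415,250))):
    m=cv2.inRange(hsv,lo,hi); q=np.zeros_like(m); x0,y0,x1,y1=roi; q[y0:y1,x0:x1]=m[y0:y1,x0:x1]
    p=np.argwhere(q)[:,::-1]; w=onplane(c,p,z)[:,:2]
    s=np.array([tost(a) for a in w])*1000; print(n,s.min(0),s.max(0))
E
```

```text
radius check mm 43.85717160985938 len 151.38401553207245 ends x 0.39799999999999996 0.5478000000000001
centre [0.4729     0.17112613] ang deg 8.295770998584203 station mm [ -4.56541783 168.58546773] rel deg 2.1457709985842017
drv [123.66504386  74.9605925 ] [150.71144604 177.61511158]
fl [ -50.18604151 -221.92103549] [  43.77395315 -124.59928741]
```

View pics/tm.png

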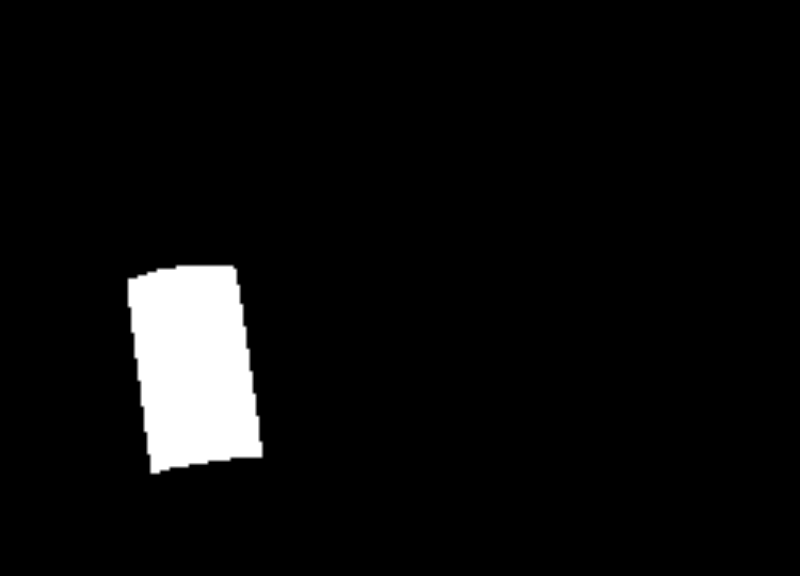

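The tube lies at station (−5, +169) mm, with its axis 2.1° off the outline's long sides. Rolling square to its axis should end it at about (+2, 0). I'll lay both fingertips across the top along the axis and roll it with several short strokes.

```bash
cat > plan.py <<'E'
from tube import *
from scipy.spatial.transform import Rotation as R
def delta(st,target,yaw_y,cmd=None):
    """target TCP world, wanted world azimuth (rad) of tool y"""
    M=R.from_quat(st["ee_rot"]).as_matrix(); p=np.array(cmd if cmd is not None else st["tool_pos"])
    y=np.arctan2(M[1,1],M[0,1]); dr=-((yaw_y-y+np.pi)%(2*np.pi)-np.pi)
    return 1000*(M.T@(np.array(target)-p)), dr
E
python3 - <<'E'
from rig import manip
from plan import *
st=manip.get_state()
a=np.radians(8.3)
for t in ([.47,-.2,.30],[.47,.2,.28]): print(delta(st,t,a,[.2333,-.5797,.3025]))
E
```

```text
(array([ 361.41444082, -263.77467604,    2.78428578]), np.float64(-1.3327803372428235))
(array([ 510.85330045, -634.78730803,   23.22087406]), np.float64(-1.3327803372428235))
```

>>> move_arm:
  deltas:
    - {"jaw":60,"linear":[30,-20,0],"roll":-0.1}
    - {"jaw":60,"linear":[65,-42,0],"roll":-0.2}
    - {"jaw":60,"linear":[100,-64,0],"roll":-0.3}
    - {"jaw":60,"linear":[135,-86,0],"roll":-0.4}
    - {"jaw":60,"linear":[170,-108,0],"roll":-0.5}
    - {"jaw":60,"linear":[205,-130,0],"roll":-0.6}
    - {"jaw":60,"linear":[240,-152,0],"roll":-0.7}
    - {"jaw":60,"linear":[275,-174,0],"roll":-0.8}
    - {"jaw":60,"linear":[310,-196,0],"roll":-0.9}
    - {"jaw":60,"linear":[340,-215,0],"roll":-1.0}

```text
clock: 0.98
tool_pos: [0.4697, -0.2506, 0.3027]
ee_rot: [0.768, 0.64, 0.0, 0.0]
contact_force: [0.9, -0.2, -1.0]
finger_gap: 0.0599
```

```bash
python3 - <<'E'
from rig import manip
from plan import *
st=manip.get_state(); print(st["tool_pos"],st["joint_vel"].round(3),st["contact_force"])
C=np.array([.4729,.1711]); a=np.radians(8.3); d=np.array([np.sin(a),-np.cos(a)])
F=C-.018*d
print(F,delta(st,[*F,.2],a))
E
```

```text
[ 0.46972487 -0.25060473  0.3027427 ] [-0.476  0.126 -0.385 -0.123  0.167  0.048  0.282] [ 0.86144657 -0.19147726 -0.9952707 ]
[0.47030159 0.18891146] (array([432.34035999, -78.91620514, 102.88305344]), np.float64(-0.3266262137272333))
```

>>> move_arm:
  deltas:
    - {"jaw":60,"linear":[40,-8,0],"roll":-0.04}
    - {"jaw":60,"linear":[80,-16,0],"roll":-0.08}
    - {"jaw":60,"linear":[120,-24,5],"roll":-0.12}
    - {"jaw":60,"linear":[160,-32,10],"roll":-0.16}
    - {"jaw":60,"linear":[200,-40,20],"roll":-0.2}
    - {"jaw":60,"linear":[240,-48,30],"roll":-0.24}
    - {"jaw":60,"linear":[280,-56,40],"roll":-0.28}
    - {"jaw":60,"linear":[320,-64,50],"roll":-0.32}
    - {"jaw":60,"linear":[355,-70,60],"roll":-0.325}
    - {"jaw":60,"linear":[380,-74,60],"roll":-0.325}

```text
clock: 1.82
tool_pos: [0.4654, 0.137, 0.2411]
ee_rot: [0.656, 0.755, -0.0, -0.001]
contact_force: [0.2, 0.3, -0.2]
finger_gap: 0.06
```

>>> move_arm:
  deltas:
    - {"jaw":60,"linear":[20,0,5],"roll":0}
    - {"jaw":60,"linear":[35,0,10],"roll":0}
    - {"jaw":60,"linear":[45,0,20],"roll":0}
    - {"jaw":60,"linear":[48,0,20],"roll":0}
    - {"jaw":60,"linear":[48,0,20],"roll":0}
    - {"jaw":60,"linear":[48,0,20],"roll":0}
    - {"jaw":60,"linear":[48,0,20],"roll":0}
    - {"jaw":60,"linear":[48,0,20],"roll":0}
    - {"jaw":60,"linear":[48,0,20],"roll":0}
    - {"jaw":60,"linear":[48,0,20],"roll":0}

```text
clock: 2.65
tool_pos: [0.4605, 0.1808, 0.2229]
ee_rot: [0.657, 0.754, 0.0, 0.0]
contact_force: [-0.5, -0.2, -0.1]
finger_gap: 0.0602
```

```bash
cat > see.py <<'E'
import sys
from rig import manip
from plan import *
st=manip.get_state(); print(st["clock"],st["tool_pos"],st["joint_vel"].round(3),st["contact_force"].round(2))
C=np.array([float(sys.argv[1]),float(sys.argv[2])]); a=np.radians(float(sys.argv[3])); d=np.array([np.sin(a),-np.cos(a)])
F=C+float(sys.argv[4])/1000*d
t=[*F,float(sys.argv[5])]
print("goal",t,delta(st,t,a))
M=R.from_quat(st["ee_rot"]).as_matrix(); print("tilt",M[:,2], "s now",1000*(st["tool_pos"][:2]-C)@d)
E
python3 see.py .4729 .1711 8.3 -18 .175
python3 - <<'E'
from rig import manip
import cv2
im=manip.get_image("top"); cv2.imwrite("pics/top1.png",cv2.resize(im[120:300,195:445,::-1],None,fx=3.2,fy=3.2,interpolation=cv2.INTER_CUBIC))
im=manip.get_image("scene"); cv2.imwrite("pics/scene1.png",im[:,:,::-1])
E
```

```text
2.65 [0.46052757 0.1808143  0.22287629] [-0.004  0.003 -0.     0.     0.001 -0.002 -0.   ] [-0.54 -0.2  -0.09]
goal [np.float64(0.4703015883819825), np.float64(0.18891146420324145), 0.175] (array([ 6.70617528, 10.76063175, 47.87974889]), np.float64(-0.00885446881114449))
tilt [ 4.60451315e-04 -1.27496666e-04 -9.99999886e-01] s now -11.39858924079932
```

View pics/top1.png

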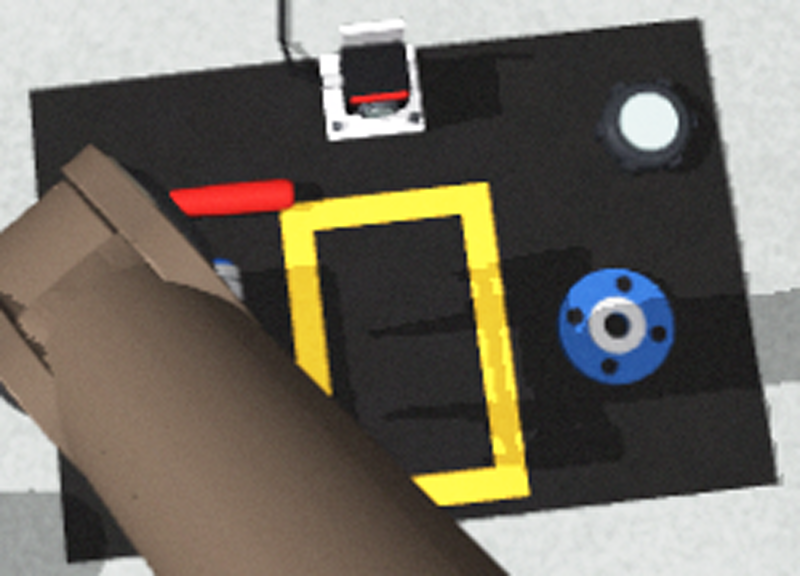

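View pics/scene1.png

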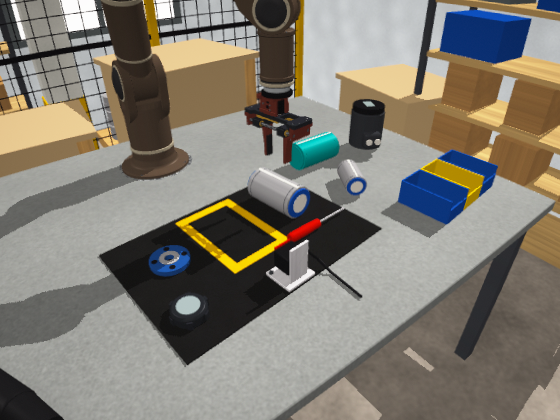

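The top view is blocked by the arm. The scene view shows the tube untouched at (280,192), with the open fingertips above it at about (268,153) and (287,161). I'll check my estimates by projecting them into the scene view.

```bash
python3 - <<'E'
from rig import manip
from plan import *
c=manip.calibration("scene"); im=cv2.imread("pics/scene1.png")
C=np.array([.4729,.1711]);a=np.radians(8.3);x=np.array([np.cos(a),np.sin(a)]);d=np.array([np.sin(a),-np.cos(a)])
P=[[*(C+s*x),.0929] for s in(-.075,.075)]+[[*(C+s*x+e*.04445*d),.0485] for s in(-.075,.075) for e in (1,-1)]
P+=[[*(C+.075*x+.04445*(np.sin(t)*d)),.0485+.04445*np.cos(t)] for t in np.arange(0,6.28,.5)]
st=manip.get_state();M=R.from_quat(st["ee_rot"]).as_matrix()
P+=[list(st["tool_pos"]+M@np.array([0,s,.08])) for s in(-.03,.03)]
s=4;x0,y0=220,110
big=cv2.resize(im[y0:y0+130,x0:x0+150],None,fx=s,fy=s,interpolation=cv2.INTER_CUBIC)
for q in project(c,P): cv2.circle(big,(int((q[0]+.5-x0)*s),int((q[1]+.5-y0)*s)),3,(0,255,0),-1)
cv2.imwrite("pics/ov1.png",big)
E
```

```text
(no output)
```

View pics/ov1.png

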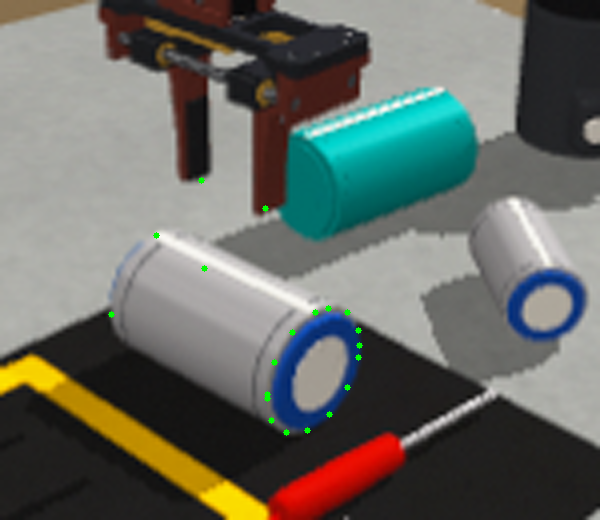

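The projected tube outline and fingertips match the scene picture well. Next I'll touch down just behind the top.

>>> move_arm:
  deltas:
    - {"jaw":60,"linear":[3,5,10],"roll":-0.009}
    - {"jaw":60,"linear":[7,11,25],"roll":-0.009}
    - {"jaw":60,"linear":[7,11,36],"roll":-0.009}
    - {"jaw":60,"linear":[7,11,43],"roll":-0.009}
    - {"jaw":60,"linear":[7,11,47],"roll":-0.009}
    - {"jaw":60,"linear":[7,11,49],"roll":-0.009}
    - {"jaw":60,"linear":[7,11,50],"roll":-0.009}
    - {"jaw":60,"linear":[7,11,51],"roll":-0.009}
    - {"jaw":60,"linear":[7,11,51.5],"roll":-0.009}
    - {"jaw":60,"linear":[7,11,52],"roll":-0.009}

```text
clock: 3.58
tool_pos: [0.4702, 0.1902, 0.1715]
ee_rot: [0.654, 0.757, 0.0, 0.0]
contact_force: [-4.1, 0.2, 9.4]
finger_gap: 0.06
```

```bash
python3 see.py .4729 .1711 8.3 16 .172
```

```text
3.5833 [0.47017037 0.19018785 0.17148116] [-0.008  0.005  0.001  0.003  0.004 -0.009 -0.008] [-4.1   0.16  9.35]
goal [np.float64(0.4752096992160156), np.float64(0.1552675873748965), 0.172] (array([-35.28177089,  -0.10008382,  -0.5249617 ]), np.float64(0.0013055292275052643))
tilt [ 7.11624738e-04  2.77871836e-04 -9.99999708e-01] s now -19.2819613824415
```

>>> move_arm:
  deltas:
    - {"jaw":60,"linear":[-3,0,-0.1],"roll":0}
    - {"jaw":60,"linear":[-9,0,-0.3],"roll":0}
    - {"jaw":60,"linear":[-17,0,-0.6],"roll":0}
    - {"jaw":60,"linear":[-25,0,-0.7],"roll":0}
    - {"jaw":60,"linear":[-33,0,-0.7],"roll":0}
    - {"jaw":60,"linear":[-41,0,-0.7],"roll":0}
    - {"jaw":60,"linear":[-49,0,-0.7],"roll":0}
    - {"jaw":60,"linear":[-56,0,-0.7],"roll":0}
    - {"jaw":60,"linear":[-61,0,-0.6],"roll":0}
    - {"jaw":60,"linear":[-64,0,-0.5],"roll":0}

```text
clock: 4.42
tool_pos: [0.4795, 0.1259, 0.1725]
ee_rot: [0.654, 0.757, -0.0, 0.001]
contact_force: [-5.0, -1.1, 13.2]
finger_gap: 0.0598
```

```bash
python3 see.py .4729 .1711 8.3 16 .172
python3 - <<'E'
from rig import manip
import cv2
im=manip.get_image("scene"); cv2.imwrite("pics/scene2.png",cv2.resize(im[110:300,170:370,::-1],None,fx=3,fy=3,interpolation=cv2.INTER_CUBIC));cv2.imwrite("pics/scene2r.png",im[:,:,::-1])
E
```

```text
4.4167 [0.47953132 0.12587409 0.17250536] [ 0.064 -0.003  0.003  0.008 -0.004 -0.01   0.067] [-5.02 -1.06 13.17]
goal [np.float64(0.4752096992160156), np.float64(0.1552675873748965), 0.172] (array([ 2.97100287e+01, -1.67949949e-02,  4.72639966e-01]), np.float64(0.0005650400173640158))
tilt [ 8.63792705e-04 -9.86163199e-04 -9.99999141e-01] s now 45.70947636625832
```

View pics/scene2.png

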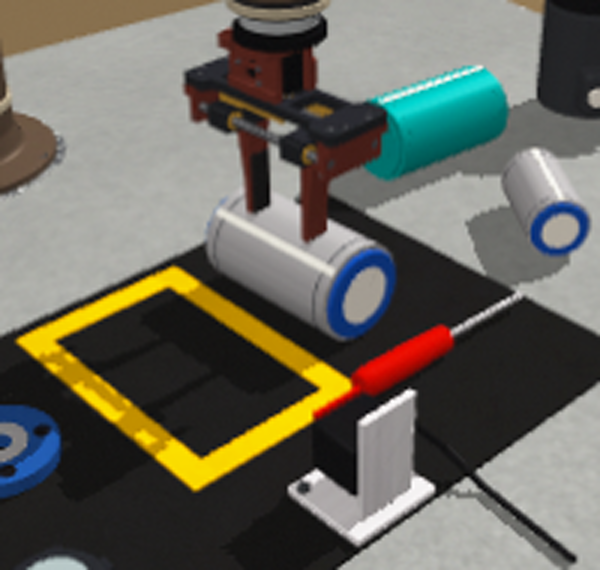

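The scene view shows that the tube rolled: the white line has turned towards the outline and the fingertips are still on top. Next I'll lift and step back for the second stroke.

>>> move_arm:
  deltas:
    - {"jaw":60,"linear":[0,0,-3],"roll":0}
    - {"jaw":60,"linear":[0,0,-8],"roll":0}
    - {"jaw":60,"linear":[2,0,-12],"roll":0}
    - {"jaw":60,"linear":[12,0,-12],"roll":0}
    - {"jaw":60,"linear":[24,0,-12],"roll":0}
    - {"jaw":60,"linear":[31,0,-12],"roll":0}
    - {"jaw":60,"linear":[31,0,-10],"roll":0}
    - {"jaw":60,"linear":[31,0,-7],"roll":0}
    - {"jaw":60,"linear":[31,0,-5],"roll":0}
    - {"jaw":60,"linear":[31,0,-5],"roll":0}

```text
clock: 5.3
tool_pos: [0.4748, 0.1565, 0.1754]
ee_rot: [0.654, 0.757, -0.001, -0.0]
contact_force: [-0.1, -0.2, -0.6]
finger_gap: 0.0599
```

```bash
cat > cap.py <<'E'
import sys
from rig import manip
from plan import *
def cap(im,c,prev=None):
    hsv=cv2.cvtColor(im,cv2.COLOR_BGR2HSV)
    m=cv2.inRange(hsv,(105,150,40),(125,255,255))
    # predicted cap spot search box
    cs,_=cv2.findContours(m,cv2.RETR_EXTERNAL,cv2.CHAIN_APPROX_NONE)
    out=[]
    for k in cs:
        if cv2.contourArea(k)>150:
            (u,v),ax,an=cv2.fitEllipse(cv2.convexHull(k))
            if 120<u<345 and 170<v<330: 
                p=onplane(c,[[u,v]],.0485)[0]; out.append((round(u),round(v),np.round(ax,1),p[:2],1000*tost(p)))
    return out
if __name__=="__main__":
    c=manip.calibration("scene")
    im=manip.get_image("scene")[:,:,::-1].copy() if len(sys.argv)<2 else cv2.imread(sys.argv[1])
    if len(sys.argv)<2: cv2.imwrite("pics/cap%.2f.png"%manip.get_state()["clock"],im)
    for o in cap(im,c): print(o)
E
python3 cap.py pics/scene1.png; python3 cap.py pics/scene2r.png;  python3 cap.py; python3 see.py .4776 .1389 8.3 -18 .172
```

```text
(169, 260, array([30.6, 43.5]), array([ 0.55456972, -0.18146907]), array([  38.86013301, -190.72990687]))
(299, 202, array([18.6, 31.1]), array([0.54823087, 0.18270111]), array([ 71.57196067, 172.02350424]))
(169, 260, array([30.6, 43.4]), array([ 0.55456708, -0.18140483]), array([  38.86439783, -190.66575069]))
(290, 207, array([19.3, 31.3]), array([0.55306027, 0.1505582 ]), array([ 72.93003797, 139.54820483]))
(169, 260, array([30.4, 43.5]), array([ 0.55480414, -0.18147383]), array([  39.0926973, -190.759752 ]))
(290, 207, array([19.5, 31.3]), array([0.55317822, 0.15032754]), array([ 73.02259953, 139.30623568]))
5.35 [0.47492184 0.15657925 0.17563052] [ 0.003 -0.005 -0.003 -0.006 -0.004  0.004  0.   ] [ 0.66  0.41 -0.08]
goal [np.float64(0.47500158838198253), np.float64(0.15671146420324145), 0.172] (array([0.12052078, 0.10143717, 3.63038439]), np.float64(0.0005858706174595163))
tilt [-8.67951688e-04 -4.78647820e-04 -9.99999509e-01] s now -17.880684423124077
```

Both checks agree: the end cap moved about 32 mm along and stayed there after I lifted. I'll repeat the stroke.

>>> move_arm:
  deltas:
    - {"jaw":60,"linear":[0,0,3.4],"roll":0}
    - {"jaw":60,"linear":[0,0,4.7],"roll":0}
    - {"jaw":60,"linear":[-4,0,4.6],"roll":0}
    - {"jaw":60,"linear":[-12,0,4.2],"roll":0}
    - {"jaw":60,"linear":[-22,0,3.9],"roll":0}
    - {"jaw":60,"linear":[-33,0,3.9],"roll":0}
    - {"jaw":60,"linear":[-44,0,3.9],"roll":0}
    - {"jaw":60,"linear":[-55,0,3.9],"roll":0}
    - {"jaw":60,"linear":[-63,0,4.0],"roll":0}
    - {"jaw":60,"linear":[-67,0,4.1],"roll":0}

```text
clock: 6.18
tool_pos: [0.4852, 0.0894, 0.1725]
ee_rot: [0.654, 0.756, -0.0, 0.001]
contact_force: [-1.0, -0.8, 5.1]
finger_gap: 0.0599
```

>>> move_arm:
  deltas:
    - {"jaw":60,"linear":[0,0,0],"roll":0}
    - {"jaw":60,"linear":[0,0,-2],"roll":0}
    - {"jaw":60,"linear":[0,0,-6],"roll":0}
    - {"jaw":60,"linear":[6,0,-8],"roll":0}
    - {"jaw":60,"linear":[18,0,-8],"roll":0}
    - {"jaw":60,"linear":[28,0,-8],"roll":0}
    - {"jaw":60,"linear":[33,0,-8],"roll":0}
    - {"jaw":60,"linear":[33,0,-6],"roll":0}
    - {"jaw":60,"linear":[33,0,-5],"roll":0}
    - {"jaw":60,"linear":[33,0,-5],"roll":0}

```text
clock: 7.02
tool_pos: [0.4798, 0.1231, 0.1766]
ee_rot: [0.654, 0.757, -0.0, -0.0]
contact_force: [0.1, -0.2, -0.6]
finger_gap: 0.0597
```

```bash
python3 cap.py; python3 see.py .4825 .1056 8.3 -18 .172
```

```text
(169, 260, array([30.8, 43.3]), array([ 0.55443627, -0.18132374]), array([  38.74302558, -190.57111224]))
(281, 213, array([20.2, 32.1]), array([0.55765767, 0.11675616]), array([ 73.87971265, 105.44817098]))
7.0667 [0.47987946 0.12301499 0.17672384] [ 0.007 -0.004 -0.002 -0.002 -0.002  0.001  0.001] [-0.34  0.26 -0.22]
goal [np.float64(0.4799015883819825), np.float64(0.12341146420324145), 0.172] (array([0.39084424, 0.082656  , 4.72363435]), np.float64(0.0007645325621674637))
tilt [-6.22029907e-04 -4.71802294e-04 -9.99999695e-01] s now -17.61087383708391
```

>>> move_arm:
  deltas:
    - {"jaw":60,"linear":[0,0,4.2],"roll":0}
    - {"jaw":60,"linear":[0,0,5.8],"roll":0}
    - {"jaw":60,"linear":[-4,0,5.7],"roll":0}
    - {"jaw":60,"linear":[-12,0,5.3],"roll":0}
    - {"jaw":60,"linear":[-22,0,5.0],"roll":0}
    - {"jaw":60,"linear":[-33,0,5.0],"roll":0}
    - {"jaw":60,"linear":[-44,0,5.0],"roll":0}
    - {"jaw":60,"linear":[-55,0,5.0],"roll":0}
    - {"jaw":60,"linear":[-63,0,5.1],"roll":0}
    - {"jaw":60,"linear":[-67,0,5.2],"roll":0}

```text
clock: 7.9
tool_pos: [0.4902, 0.0556, 0.1723]
ee_rot: [0.654, 0.756, -0.0, 0.001]
contact_force: [-0.4, -1.4, 7.3]
finger_gap: 0.0601
```

>>> move_arm:
  deltas:
    - {"jaw":60,"linear":[0,0,0],"roll":0}
    - {"jaw":60,"linear":[0,0,-2],"roll":0}
    - {"jaw":60,"linear":[0,0,-6],"roll":0}
    - {"jaw":60,"linear":[6,0,-8],"roll":0}
    - {"jaw":60,"linear":[18,0,-8],"roll":0}
    - {"jaw":60,"linear":[28,0,-8],"roll":0}
    - {"jaw":60,"linear":[33,0,-8],"roll":0}
    - {"jaw":60,"linear":[33,0,-6],"roll":0}
    - {"jaw":60,"linear":[33,0,-5],"roll":0}
    - {"jaw":60,"linear":[33,0,-5],"roll":0}

```text
clock: 8.73
tool_pos: [0.4847, 0.0895, 0.1764]
ee_rot: [0.654, 0.757, -0.0, -0.0]
contact_force: [0.3, 0.1, 0.2]
finger_gap: 0.0603
```

```bash
python3 cap.py; python3 see.py .4873 .0716 8.3 -18 .172; ls pics
```

```text
(169, 260, array([30.7, 43.3]), array([ 0.55460385, -0.18147876]), array([  38.89303623, -190.74319719]))
(271, 218, array([20.7, 32.6]), array([0.56209821, 0.0834912 ]), array([74.73096124, 71.89893243]))
8.7833 [0.48483463 0.08940033 0.17652076] [ 0.004 -0.003 -0.    -0.005 -0.002  0.001  0.   ] [ 0.27 -0.97  0.07]
goal [np.float64(0.4847015883819825), np.float64(0.08941146420324145), 0.172] (array([ 0.03166456, -0.12704726,  4.52083863]), np.float64(0.0007745832668337727))
tilt [-6.07374724e-04 -3.88164049e-04 -9.99999740e-01] s now -17.96977392937426
cap5.35.png
cap7.07.png
cap8.78.png
mask.png
ov1.png
scene0.png
scene1.png
scene2.png
scene2r.png
tm.png
top0.png
top1.png
topz.png
wrist0.png
```

>>> move_arm:
  deltas:
    - {"jaw":60,"linear":[0,0,4.0],"roll":0}
    - {"jaw":60,"linear":[0,0,5.6],"roll":0}
    - {"jaw":60,"linear":[-4,0,5.5],"roll":0}
    - {"jaw":60,"linear":[-12,0,5.1],"roll":0}
    - {"jaw":60,"linear":[-22,0,4.8],"roll":0}
    - {"jaw":60,"linear":[-33,0,4.8],"roll":0}
    - {"jaw":60,"linear":[-44,0,4.8],"roll":0}
    - {"jaw":60,"linear":[-55,0,4.8],"roll":0}
    - {"jaw":60,"linear":[-63,0,4.9],"roll":0}
    - {"jaw":60,"linear":[-67,0,5.0],"roll":0}

```text
clock: 9.62
tool_pos: [0.4952, 0.0219, 0.1723]
ee_rot: [0.654, 0.756, -0.0, 0.001]
contact_force: [-0.3, -0.1, 5.9]
finger_gap: 0.0602
```

>>> move_arm:
  deltas:
    - {"jaw":60,"linear":[0,0,0],"roll":0}
    - {"jaw":60,"linear":[0,0,-2],"roll":0}
    - {"jaw":60,"linear":[0,0,-6],"roll":0}
    - {"jaw":60,"linear":[6,0,-8],"roll":0}
    - {"jaw":60,"linear":[18,0,-8],"roll":0}
    - {"jaw":60,"linear":[28,0,-8],"roll":0}
    - {"jaw":60,"linear":[33,0,-8],"roll":0}
    - {"jaw":60,"linear":[33,0,-6],"roll":0}
    - {"jaw":60,"linear":[33,0,-5],"roll":0}
    - {"jaw":60,"linear":[33,0,-5],"roll":0}

```text
clock: 10.45
tool_pos: [0.4897, 0.0559, 0.1764]
ee_rot: [0.654, 0.757, -0.0, -0.0]
contact_force: [0.5, 0.1, -0.2]
finger_gap: 0.06
```

```bash
python3 cap.py; python3 see.py .4922 .0380 8.3 -18 .172; ls pics|grep cap
```

```text
(169, 260, array([30.6, 43.3]), array([ 0.55467555, -0.18175361]), array([  38.93487881, -191.02414881]))
(261, 224, array([21.9, 33.1]), array([0.56785541, 0.04931984]), array([76.79418438, 37.30745582]))
10.5 [0.489775   0.0557737  0.17651257] [ 0.004 -0.001 -0.003 -0.002 -0.001  0.002 -0.002] [ 0.56  1.11 -0.52]
goal [np.float64(0.48960158838198253), np.float64(0.05581146420324145), 0.172] (array([ 0.06356352, -0.16312514,  4.51266015]), np.float64(0.0007891990947261895))
tilt [-6.18813831e-04 -3.20680184e-04 -9.99999757e-01] s now -17.937594088510043
cap10.50.png
cap5.35.png
cap7.07.png
cap8.78.png
```

>>> move_arm:
  deltas:
    - {"jaw":60,"linear":[0,0,4.0],"roll":0}
    - {"jaw":60,"linear":[0,0,5.6],"roll":0}
    - {"jaw":60,"linear":[-4,0,5.5],"roll":0}
    - {"jaw":60,"linear":[-12,0,5.1],"roll":0}
    - {"jaw":60,"linear":[-22,0,4.8],"roll":0}
    - {"jaw":60,"linear":[-33,0,4.8],"roll":0}
    - {"jaw":60,"linear":[-44,0,4.8],"roll":0}
    - {"jaw":60,"linear":[-55,0,4.8],"roll":0}
    - {"jaw":60,"linear":[-63,0,4.9],"roll":0}
    - {"jaw":60,"linear":[-67,0,5.0],"roll":0}

```text
clock: 11.33
tool_pos: [0.5001, -0.0118, 0.1723]
ee_rot: [0.654, 0.756, -0.0, 0.001]
contact_force: [-0.9, -0.4, 5.8]
finger_gap: 0.06
```

>>> move_arm:
  deltas:
    - {"jaw":60,"linear":[0,0,0],"roll":0}
    - {"jaw":60,"linear":[0,0,0],"roll":0}
    - {"jaw":60,"linear":[0,0,-2],"roll":0}
    - {"jaw":60,"linear":[0,0,-6],"roll":0}
    - {"jaw":60,"linear":[0,0,-20],"roll":0}
    - {"jaw":60,"linear":[0,0,-45],"roll":0}
    - {"jaw":60,"linear":[0,0,-75],"roll":0}
    - {"jaw":60,"linear":[0,0,-100],"roll":0}
    - {"jaw":60,"linear":[0,0,-110],"roll":0}
    - {"jaw":60,"linear":[0,0,-110],"roll":0}

```text
clock: 12.17
tool_pos: [0.5006, -0.01, 0.284]
ee_rot: [0.654, 0.757, 0.001, 0.002]
contact_force: [0.6, -0.0, -0.7]
finger_gap: 0.0601
```

>>> move_arm:
  deltas:
    - {"jaw":60,"linear":[-15,10,0],"roll":0}
    - {"jaw":60,"linear":[-50,25,0],"roll":0.05}
    - {"jaw":60,"linear":[-85,40,0],"roll":0.1}
    - {"jaw":60,"linear":[-120,50,0],"roll":0.15}
    - {"jaw":60,"linear":[-155,60,0],"roll":0.2}
    - {"jaw":60,"linear":[-190,60,0],"roll":0.25}
    - {"jaw":60,"linear":[-225,60,0],"roll":0.3}
    - {"jaw":60,"linear":[-260,60,0],"roll":0.35}
    - {"jaw":60,"linear":[-285,60,0],"roll":0.4}
    - {"jaw":60,"linear":[-300,60,0],"roll":0.4}

```text
clock: 13.0
tool_pos: [0.6015, -0.302, 0.279]
ee_rot: [0.793, 0.609, -0.001, -0.001]
contact_force: [-0.6, -0.3, 0.1]
finger_gap: 0.06
```

```bash
python3 cap.py; python3 - <<'E'
from rig import manip
from plan import *
im=manip.get_image("top")[:,:,::-1].copy(); c=manip.calibration("top"); cv2.imwrite("pics/top9.png",im)
cv2.imwrite("pics/top9z.png",cv2.resize(im[120:300,195:445],None,fx=3.2,fy=3.2,interpolation=cv2.INTER_CUBIC))
st=manip.get_state(); print(st["tool_pos"],st["contact_force"])
measure(im,c,(292,188,358,275))
E
```

```text
(169, 260, array([30.7, 43.6]), array([ 0.55436755, -0.18142612]), array([  38.66372796, -190.66554418]))
(250, 231, array([22.6, 34. ]), array([0.57248972, 0.01564555]), array([77.79424321,  3.33048845]))
[ 0.60164984 -0.30090054  0.27945629] [ 0.06104039 -0.10989101 -0.37642226]
radius check mm 43.86296741405088 len 149.59322953402983 ends x 0.4238 0.5718000000000001
centre [0.4978     0.00463746] ang deg 8.369645072630467 station mm [2.35505559 0.38739072] rel deg 2.219645072630467
```

View pics/top9z.png

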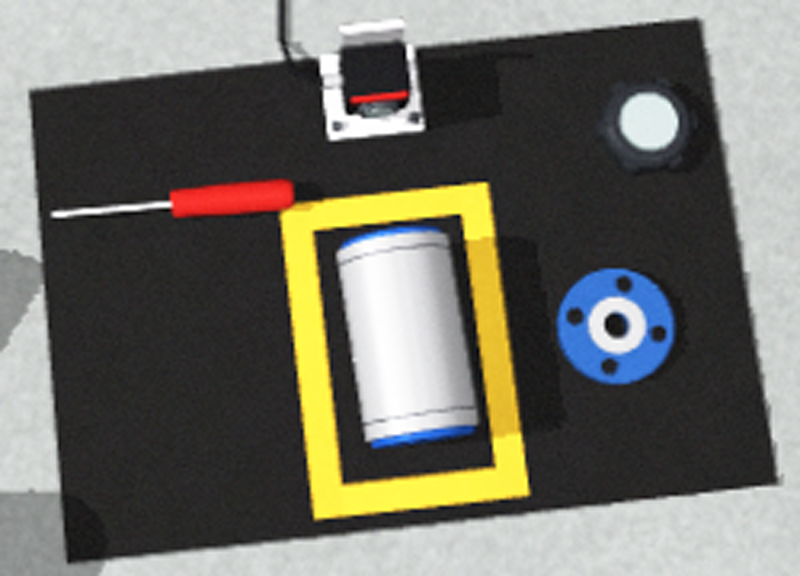

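The top view shows the tube wholly inside the outline, between zoomed pixels (338,228) and (480,445), with tape visible all round. The bystanders haven't moved. I'll check once more that it's still, then hand in.

```bash
python3 - <<'E'
from rig import manip
from plan import *
im=manip.get_image("top")[:,:,::-1].copy(); measure(im,manip.calibration("top"),(292,188,358,275))
st=manip.get_state(); print(st["clock"],np.abs(st["joint_vel"]).max())
print(manip.hand_in())
E
```

```text
radius check mm 43.86296741405088 len 149.59322953402983 ends x 0.4238 0.5718000000000001
centre [0.4978     0.00463746] ang deg 8.369645072630467 station mm [2.35505559 0.38739072] rel deg 2.219645072630467
13.15 0.03799660127024019
the job is handed in; nothing more can be done
None
```

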